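# Set the telescoping bench stop one hole longer

### The arm

A 6-joint arm with a two-finger parallel gripper is mounted at the origin on the work surface; the furniture and walls round the work are solid. World frame = base frame: x ahead of the robot, y to its left, z up, the work surface at z = 0. Lengths are in m, angles in degrees, forces in N, time in s.
With the tool pointing down it reaches from about 0.4 to 0.825 m from the base axis. Payload 7 kg.
Tool frame: the origin (TCP) lies at the very end of the fingers, on their centre line; the grasp point (between the pads) lies 19 mm behind it; x points along the fingers, z is the direction in which the jaws open and shut, and the axes are right-handed (so a half turn about x gives the same grasp; the last joint's range is limited). The gripper opens to 88 mm and grips with 3 to 60 N. Pads are 19 mm wide; open, the fingers measure 130 mm over their backs; the gripper's body (78 mm by 193 mm) begins 47 mm behind the grasp point.
Start: joints at [-50.701, 20.546, 0.682, 0, -70.136, -16.507], TCP at [0.261, -0.622, 0.202] pointing down, gripper open.
Joint ranges: [-176.03, 176.03], [-82.01, 121.73], [-58.28, 71.71], [-173.87, 95.51], [-174.79, -0.11], [-173.66, 173.66]. Speed limits (degrees/s): [136.94, 136.94, 172.46, 180, 180, 180].

### API

Orientations are given as [roll, pitch, yaw] about the fixed x, y, z axes, in that order (R = Rz(yaw) Ry(pitch) Rx(roll)).
In Python, from plant import * gives the robot as it stands.
- The arm moves only by the tool arm_command, never from a script. Its argument "commands" is one flat list of numbers, 5 for each row, row after row: the shift along the tool's x, y, z in mm, then the turn about the tool's x in degrees, then the opening in per cent of the stroke, from 0 (shut) to 100 (fully open). A call has 1 to 5 rows; each row shifts and turns the pose as measured when the row begins, along the tool's axes as they then stand; what a row does not reach is not made up. A row lasts 1/8 s, in which the tool goes at most 62.5 mm and 10.7 degrees, less where a joint would pass 70% of its speed; a pose out of reach is approached as far as the arm can. A call is refused whole if a number of a shift passes 62.5 or a number of a turn 10.7, either way. A call with a gripper value outside its range is refused whole. The fingers move at their own pace and stop on an object; the grip force is fixed at half the most. Time passes only in rows, so rows that do not move let the fingers close. It gives the time, the measured TCP pose, the force and the opening at its end, in the units of the state.
- get_obs(): the state, without advancing time (a new reading comes with each control period).
- snapshot(name): name is "side" or "top"; returns a dict with "frame" (420x560x3 uint8, blue, green, red), "fov_y" (degrees; the focal length in pixels is half the picture's height over the tangent of half this angle, whatever the lens; pixels are square), "cx", "cy" (the principal point, pixels), "dist" ([k1, k2, p1, p2, k3] as OpenCV has them; the pictures are not rectified), "world_to_cam" (4x4, takes a point from world to camera coordinates). Camera axes: x right, y up, looking along -z (the intrinsics and any distortion apply to the point x, -y, -z); pixel columns grow to the right and rows downward; lengths in m; the calibration is good to about 2 mm. A picture is of the moment at which its call begins. There is no depth.
- close_job(): hands the job in, once; it reports no verdict.
The state is a dict: "clock": time; "joint_pos": joint angles; "qvel": joint speeds; "tau": joint torques, N m; "tool_pos": TCP position; "orientation": TCP orientation; "force": force on the tool from outside, world axes, zero at the start; "moment": the same for the moment, N m; "opening": finger opening in m.
Only numpy, scipy, OpenCV 4.12 (cv2) and the standard library are available. Lean on these libraries where they do the work, as an engineer would, in place of code of your own. Each camera call takes 0.05 s, during which the arm holds its last target. There are 200 camera calls.

### The job

The telescoping bench stop is to be one hole longer for the next batch of plates: press its spring snap button down flush with the top of the sleeve, slide the sleeve outward over it by the thumb lug, and stop at the very next hole, where the button must spring fully up again and lock. Press and push gently, never with a shove, and leave the plug gauge, the V-block and the bolt beside it where they are.

Things in the scene. Friction and masses are not known exactly. Their poses are not given: they have to be found in the camera images.
- stop_stand: Bench stop, bolted down: grey base plate (x -165 to 0 mm, 80 wide, 10 thick), dark pillar (x -150 to -114, 92 high) clamping a level square steel tube, on which a 31 mm square, 147 mm long aluminium sleeve slides, with a dark stop plate at its outer end (x 50 to 56 at the start). Origin: on the bench straight below the snap button. x = direction in which the sleeve extends, z up.
- button_place (a point): Point fixed to the stand, 75.5 mm above its origin: the average height of the sleeve's flat top at the button. The tube is clamped anew each time, so the true top is up to 8 mm higher or lower: find it by touch. The button (steel, 12 mm round, domed with radius 6) is in the fixed tube and sticks up 5.5 mm above the sleeve's top through a 14 mm hole. Over 30 N of force on the stop bends it.
- next_hole (a point): Point fixed to the stand, at x = -40 mm, height as button_place: where the next hole is at the start. The sleeve's top (2 mm wall) has three 14 mm holes in a row, at x = 0 (the button is in it), -40 and -80 mm; they move with the sleeve. After 40 mm of slide the button jumps up in the next hole and stops the sleeve dead.
- thumb_lug (a point): Point fixed to the stand: where the middle of the thumb lug's face is at the start (x = 14 mm). The lug is a plate across the sleeve's top, 6 thick, 31 wide, 22 high above the top, and moves with the sleeve. A fingertip holding the button flush can push it along +x. About 10 N cams the flush dome under the wall; then 2 to 5 N slides the sleeve. A button not flush blocks it.
- sleeve (a joint): Slide of the sleeve along the stand's +x, in m: about 0 at the start (within 0.8 mm; locked by the button in the first hole, which has 1 mm of play each way), 0.040 with the button in the next hole, 0.080 in the last.
- button (a joint): Travel of the snap button downward, in m: 0 = fully up (locked, 5.5 mm proud of the sleeve), 0.0055 = flush with the sleeve's top, 0.0075 = under the sleeve's wall, 0.0088 = its stop. Spring: 3.6 N at 0, 7 N when flush, 8 N under the wall.
- plug_gauge: Loose steel double-ended plug gauge, 113 mm long, 22 mm thick, lying on the bench on the stand's -y side; origin under its middle. A bystander.
- v_block: Loose steel V-block, 45 x 50 x 34 mm, on the stand's +y side; origin under its middle. A bystander.
- bolt_0: Loose M12 bolt standing on its head, 21 x 18 x 35 mm, on the stand's +y side towards the stop plate; origin under its middle. A bystander.

How it is judged (in metres and radians):
On the way, in this order (a step that is already met when the one before it is completed fails the run):
1. the button is pressed down about flush (at least 4 mm) while the sleeve is still at the first hole (value of joint button above 0.004 m and value of joint sleeve below 0.004 m), for 0.05 s.
2. the sleeve has slid over the button towards the next hole (value of joint button above 0.006 m and value of joint sleeve above 0.012 m), for 0.05 s.
At the end, for the whole second after the job is handed in: The sleeve rests 40 mm (within 2.5 mm) farther out than the first hole, and the snap button stands fully up (within 1.5 mm) in the next hole (value of joint sleeve between 0.0375 and 0.0425 m and value of joint button below 0.0015 m and velocity of joint sleeve between -0.005 and 0.005 m/s); the robot touches nothing.
It fails at once if more than 30 N of contact force on the bench stop (contact force between anything else and stop_stand above 30 N).
It fails at once if the sleeve is shoved past the next hole (value of joint sleeve above 0.046 m).
It fails at once if the plug gauge, V-block or bolt is moved by more than 15 mm (distance of any of plug_gauge, v_block, bolt_0 from where it was at the start of the episode above 0.015 m).
It also fails if it takes over 61 s, if anything falls off the work surface, if the arm or the gripper's body presses on something with over 40 N, if the wrist force passes 120 N, or if a joint passes its speed limit or range.

## Working session

There is one attempt and no reset: what is moved stays moved. The work goes in short steps, Python scripts to look and compute and a tool call to move; the robot and the scene stay as the last step left them, time stands still between calls to the robot, and variables do not carry over. Pictures are saved under pics/ and viewed, about 8 in all and at most 12, crops included, and the job is handed in when it is done.

Besides the shell and the picture viewer there is one more tool, called by a JSON object that holds its "fn" and its "kwargs". arm_command: Moves the arm, as the interface text tells. Its arguments: {"type":"object","properties":{"commands":{"type":"array"}},"required":["commands"]}

```bash
mkdir -p pics; ls; python3 - <<'E'
from plant import *
import cv2,pickle
o=get_obs();print(o)
d={n:snapshot(n) for n in("side","top")}
pickle.dump(d,open('s0.pkl','wb'))
for n in d:
    cv2.imwrite(f'pics/{n}0.png',d[n]['frame']);print(n,{k:v for k,v in d[n].items() if k!='frame'})
E
```

```text
pics
{'clock': 0.0, 'joint_pos': array([-5.07016920e+01,  2.05917904e+01,  6.33961044e-01, -1.90803848e-02,
       -7.01362478e+01, -1.65085827e+01]), 'qvel': array([ 0.00225645,  0.06794305,  0.08563723, -0.06323007, -0.0136027 ,
       -0.00470268]), 'tau': array([ 1.50246509e-03, -5.82718742e+01,  2.93056619e+01,  6.99717075e+00,
        6.89963999e-03, -1.65563106e-04]), 'tool_pos': array([ 0.26123997, -0.62182308,  0.20062341]), 'orientation': array([  5.71555178,  89.90422767, 118.49877909]), 'force': array([0.27229073, 0.79763319, 0.13681393]), 'moment': array([-0.04017197, -0.00057197, -0.00021105]), 'opening': 0.08776542147981721}
side {'fov_y': 42.16038706012092, 'cx': 279.6236283841778, 'cy': 212.18394304142512, 'dist': array([-0.18727069,  0.        ,  0.        ,  0.        ,  0.        ]), 'world_to_cam': array([[ 0.99699765, -0.07732257, -0.0041121 , -0.58028818],
       [ 0.03212183,  0.36468997,  0.93057478, -0.09526882],
       [-0.07045479, -0.92791295,  0.36607879, -0.95130901],
       [ 0.        ,  0.        ,  0.        ,  1.        ]])}
top {'fov_y': 57.787564284821805, 'cx': 279.3395091318163, 'cy': 213.25996109351127, 'dist': array([0.00262946, 0.        , 0.        , 0.        , 0.        ]), 'world_to_cam': array([[-0.00169394, -0.99995943, -0.00884732, -0.04860781],
       [ 0.99662163, -0.00241464,  0.08209446, -0.56400823],
       [-0.08211249, -0.00867837,  0.99658528, -0.87653927],
       [ 0.        ,  0.        ,  0.        ,  1.        ]])}
```

View pics/side0.png

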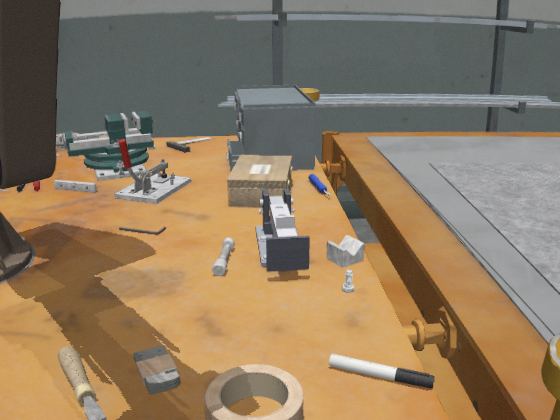

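View pics/top0.png

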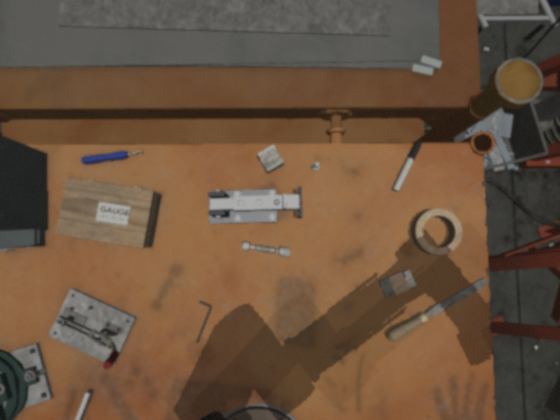

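The top view shows the stand at about (208–302, 185–223), extending to the right in the image (world −y). The V-block is at (270,157), the bolt at (315,166) and the plug gauge at (266,248). Next I'll enlarge both views.

```bash
python3 - <<'E'
import cv2,pickle,numpy as np
d=pickle.load(open('s0.pkl','rb'))
a=cv2.resize(d['top']['frame'][175:235,200:310],None,fx=7,fy=7,interpolation=cv2.INTER_CUBIC)
cv2.imwrite('pics/tc.png',a)
E
cat > h.py <<'E'
import numpy as np,cv2
def K(s):
    f=s['frame'].shape[0]/2/np.tan(np.radians(s['fov_y']/2)); return np.array([[f,0,s['cx']],[0,f,s['cy']],[0,0,1]])
def ray(s,uv):
    n=cv2.undistortPoints(np.array([[uv]],float),K(s),s['dist'])[0,0]
    W=s['world_to_cam'];R=W[:3,:3];c=-R.T@W[:3,3]
    return c,R.T@np.array([n[0],-n[1],-1.])
def atz(s,uv,z):
    c,d=ray(s,uv); return c+d*(z-c[2])/d[2]
def proj(s,p):
    q=s['world_to_cam'][:3,:3]@np.asarray(p)+s['world_to_cam'][:3,3]
    return cv2.projectPoints(np.array([[q[0],-q[1],-q[2]]]),np.zeros(3),np.zeros(3),K(s),s['dist'])[0][0,0]
E
```

```text
(no output)
```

View pics/tc.png

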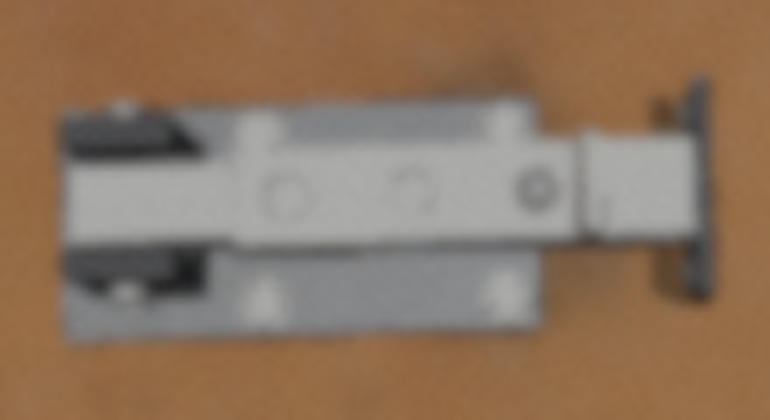

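The crop (×7, offset 200,175) shows the button ring at (537,190), the holes at (411,191) and (286,197), the lug at x≈577–600, and the base plate corners at (62,112), (537,100), (540,328) and (68,340).

```bash
python3 - <<'E'
import pickle,numpy as np
from h import *
d=pickle.load(open('s0.pkl','rb'));s=d['top']
f=lambda x,y:(200+(x+.5)/7-.5,175+(y+.5)/7-.5)
C=[atz(s,f(*p),.01) for p in[(62,110),(537,100),(540,328),(66,340)]]
for c in C:print(np.round(c*1e3,1))
print('len',[round(np.linalg.norm(C[i]-C[i-1])*1e3,1) for i in range(4)])
x=(C[1]+C[2]-C[0]-C[3]);x/=np.linalg.norm(x);yaw=np.degrees(np.arctan2(x[1],x[0]))
o=(C[1]+C[2])/2;print('base-origin',o*1e3,'yaw',yaw)
for z in(.0755,):
  for p in[(537,190),(411,191),(286,197),(577,187),(572,140),(572,241),(697,137),(697,240),(235,143),(235,248)]:print(z,p,np.round(atz(s,f(*p),z)*1e3,1))
for n,uv,z in[('plug',(266,249),.011),('v',(270,157),.034),('bolt',(315,166),.03)]:print(n,np.round(atz(s,uv,z)*1e3,1))
b=atz(s,f(537,190),.0755)
print('side px of button est',proj(d['side'],b),'lug top',proj(d['side'],b+x*.017+[0,0,.022]))
import cv2
cv2.imwrite('pics/sc.png',cv2.resize(d['side']['frame'][180:280,245:320],None,fx=6,fy=6,interpolation=cv2.INTER_CUBIC))
E
```

```text
[621.  121.4  10. ]
[624.  -42.4  10. ]
[545.4 -43.3  10. ]
[541.6 119.   10. ]
len [np.float64(79.5), np.float64(163.9), np.float64(78.7), np.float64(162.4)]
base-origin [584.69924125 -42.86453194  10.        ] yaw -88.81534571723864
0.0755 (537, 190) [585.4 -43.5  75.5]
0.0755 (411, 191) [585.2  -3.3  75.5]
0.0755 (286, 197) [583.4  36.6  75.5]
0.0755 (577, 187) [586.4 -56.2  75.5]
0.0755 (572, 140) [601.5 -54.6  75.5]
0.0755 (572, 241) [569.1 -54.6  75.5]
0.0755 (697, 137) [602.3 -94.5  75.5]
0.0755 (697, 240) [569.3 -94.3  75.5]
0.0755 (235, 143) [600.8  53.   75.5]
0.0755 (235, 248) [567.1  52.8  75.5]
plug [479.7 -17.8  11. ]
v [696.5 -28.   34. ]
bolt [ 675.4 -134.5   30. ]
side px of button est [283.42202103 225.17634972] lug top [284.47471594 216.88133288]
```

View pics/sc.png

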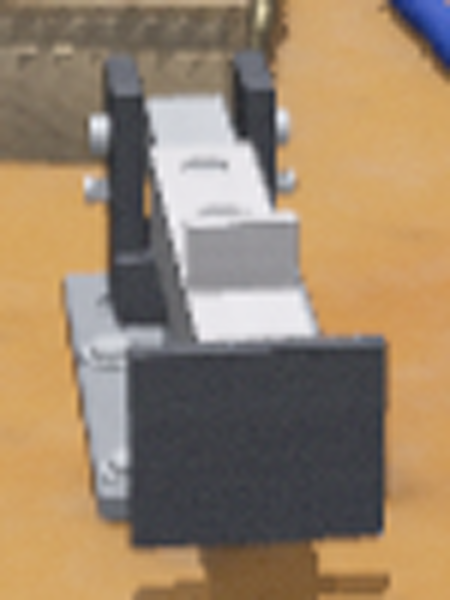

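The button is at about (585.3, −43.3) mm and the stand's +x yaw is about −88.8°. The base measures 79×163 mm and the hole pitch about 40 mm, both as specified. I'll close the jaws along the stand's x axis and press with the front finger, keeping it short of the lug. First comes the turn and the gripper closing.

{"fn": "arm_command", "kwargs": {"commands": [0, 0, 0, 10.7, 0, 0, 0, 0, 10.7, 0, 0, 0, 0, 0, 0, 0, 0, 0, 0, 0, 0, 0, 0, 0, 0]}}

```text
clock: 0.72
tool_pos: [0.2608, -0.6209, 0.1986]
orientation: [27.3, 89.7, 118.7]
force: [0.7, 0.5, 0.2]
opening: 0.0434
```

{"fn": "arm_command", "kwargs": {"commands": [0, -27, 47, 0, 0, 0, -27, 47, 0, 0, 0, -27, 47, 0, 0, 0, -27, 47, 0, 0, 0, -27, 47, 0, 0]}}

```text
clock: 1.35
tool_pos: [0.3908, -0.3788, 0.1981]
orientation: [30.6, 89.7, 122.3]
force: [0.3, 1.1, 0.6]
opening: 0.001
```

{"fn": "arm_command", "kwargs": {"commands": [0, -27, 47, 0, 0, 0, -27, 47, 0, 0, 0, -27, 47, 0, 0, 0, -27, 47, 0, 0, 0, -27, 47, 0, 0]}}

```text
clock: 1.98
tool_pos: [0.5216, -0.131, 0.201]
orientation: [-24.0, 89.8, 68.2]
force: [1.3, -1.2, -0.3]
opening: 0.0004
```

{"fn": "arm_command", "kwargs": {"commands": [0, -27, 38, 0, 0, 0, -27, 38, 0, 0, 0, -13, 20, 1, 0, 0, 0, 0, 0, 0, 0, 0, 0, 0, 0]}}

```text
clock: 2.6
tool_pos: [0.5875, -0.0251, 0.2019]
orientation: [-38.0, 89.7, 54.0]
force: [0.5, -0.7, 0.0]
opening: 0.0007
```

{"fn": "arm_command", "kwargs": {"commands": [20, 2, -8, 0.8, 0, 25, 0, 0, 0, 0, 25, 0, 0, 0, 0, 10, 0, 0, 0, 0, 0, 0, 0, 0, 0]}}

```text
clock: 3.22
tool_pos: [0.5849, -0.0374, 0.1221]
orientation: [-56.7, 89.6, 34.5]
force: [-0.1, -0.1, 0.5]
opening: -0.0002
```

```bash
python3 - <<'E'
from plant import *
import cv2,pickle,numpy as np
from h import *
o=get_obs();print(o['tool_pos'],o['orientation'],o['force'])
d={n:snapshot(n) for n in("side","top")}
pickle.dump(d,open('s1.pkl','wb'))
print(proj(d['top'],o['tool_pos']),proj(d['side'],o['tool_pos']))
a=cv2.resize(d['side']['frame'][150:275,235:335],None,fx=4.6,fy=4.6,interpolation=cv2.INTER_CUBIC)
cv2.imwrite('pics/sc1.png',a)
E
```

```text
[ 0.58486833 -0.037434    0.12207697] [-56.69733484  89.58245566  34.49038697] [-0.07449253 -0.1316486   0.45520773]
[273.05934934 199.51236876] [282.7357119  198.18366852]
```

View pics/sc1.png

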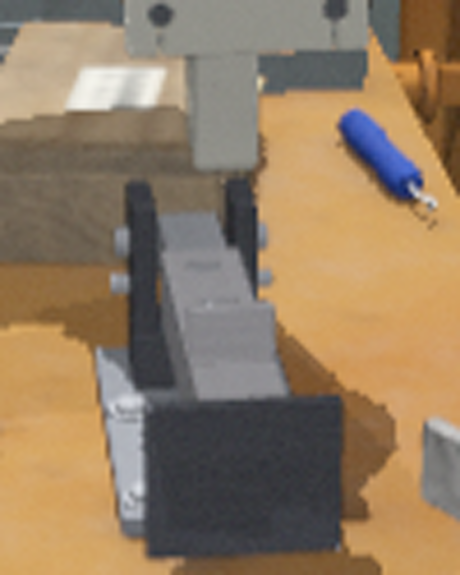

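The image doesn't agree with the reported pose. The visible finger end is at crop (225,168), which is side-image row ≈186.5, while the TCP projects to row 198. I need a closer look before trusting the finger geometry.

```bash
python3 - <<'E'
import cv2,pickle,numpy as np
from h import *
d=pickle.load(open('s1.pkl','rb'));e=pickle.load(open('s0.pkl','rb'))
f=lambda s,r,c:cv2.resize(s['frame'][r:r+50,c:c+38],None,fx=10,fy=10,interpolation=cv2.INTER_NEAREST)
a=np.hstack([f(e['side'],165,265),f(d['side'],165,265)])
cv2.imwrite('pics/z1.png',a)
P=np.array([.5849,-.0374,.1221])
for dy in(0,-.007,-.021,.021):
  for dz in(0,.02): print(dy,dz,proj(d['side'],P+[0,dy,dz]),proj(d['top'],P+[0,dy,dz]))
E
```

```text
0 0 [282.75283494 198.16327216] [273.04294899 199.49620275]
0 0.02 [282.72779898 186.86465845] [272.79655456 198.34737544]
-0.007 0 [283.10053214 199.59633371] [276.36146666 199.487154  ]
-0.007 0.02 [283.07811634 188.22665171] [276.199577   198.33800805]
-0.021 0 [283.81110323 202.52523866] [283.00000283 199.46903586]
-0.021 0.02 [283.79421186 191.01103949] [283.00719965 198.31925009]
0.021 0 [281.73885969 193.98451529] [263.09034855 199.5233079 ]
0.021 0.02 [281.70649138 182.89446773] [262.5905898  198.37543139]
```

View pics/z1.png

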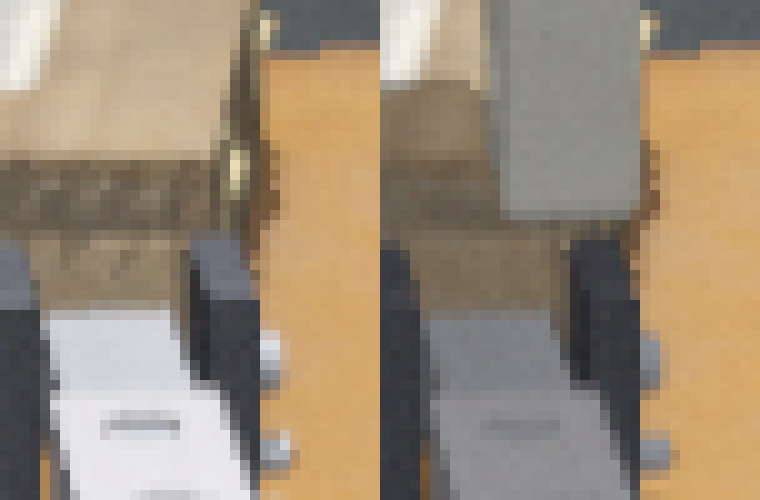

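```bash
python3 - <<'E'
from plant import *
import pickle,numpy as np
from h import *
d=pickle.load(open('s1.pkl','rb'))
o=get_obs();print(o['clock'],o['tool_pos'],o['qvel'].round(2))
d2={n:snapshot(n) for n in("side","top")};pickle.dump(d2,open('s2.pkl','wb'))
for q in(d,d2):
  print(q['side']['frame'][180:194,284].tolist()[::1])
P=o['tool_pos']
for n,p in dict(fb=[0,-.021,0],body=[0,-.0965,.066],bodyL=[-.039,-.0965,.066],bodyR=[.039,-.0965,.066]).items():
  for dz in(0,.01,.02,.03):print(n,dz,proj(d['side'],P+p+[0,0,dz]).round(1))
cv2.imwrite('pics/s2.png',np.vstack([d2['top']['frame'][120:300,150:400].repeat(2,0).repeat(2,1),cv2.resize(d2['side']['frame'][60:190,160:410],None,fx=2,fy=2)]))
E
```

```text
3.325 [ 0.58565189 -0.03702003  0.12303834] [ 0.32 -0.25  0.4   0.1   0.08 -0.18]
[[137, 145, 144], [138, 144, 144], [137, 144, 145], [136, 145, 144], [137, 144, 144], [135, 140, 142], [117, 124, 125], [86, 98, 109], [76, 89, 101], [69, 71, 75], [64, 61, 62], [55, 52, 56], [52, 50, 52], [47, 48, 51]]
[[137, 144, 144], [136, 144, 143], [136, 143, 145], [139, 144, 145], [136, 143, 144], [126, 133, 134], [102, 112, 119], [82, 97, 112], [75, 88, 99], [71, 68, 73], [63, 62, 61], [57, 54, 55], [46, 48, 51], [44, 45, 46]]
fb 0 [284.2 201.9]
fb 0.01 [284.2 196.2]
fb 0.02 [284.2 190.4]
fb 0.03 [284.2 184.5]
body 0 [288.6 177.6]
body 0.01 [288.6 171.1]
body 0.02 [288.6 164.5]
body 0.03 [288.6 157.9]
bodyL 0 [262.  178.4]
bodyL 0.01 [261.9 171.8]
bodyL 0.02 [261.8 165.2]
bodyL 0.03 [261.7 158.6]
bodyR 0 [314.9 176.9]
bodyR 0.01 [315.  170.4]
bodyR 0.02 [315.1 163.9]
bodyR 0.03 [315.3 157.3]
```

View pics/s2.png

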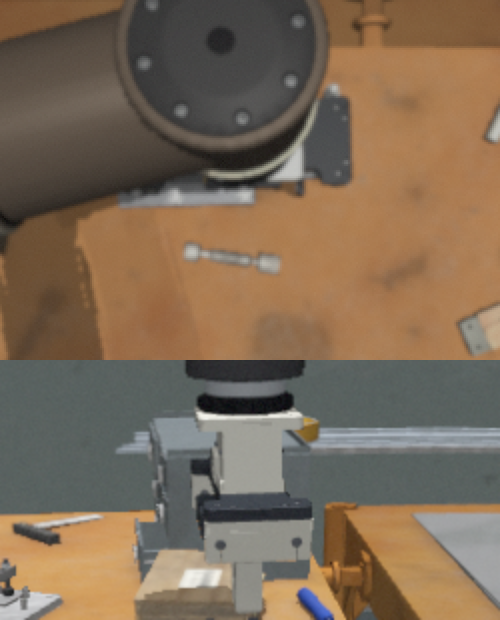

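```bash
python3 - <<'E'
import pickle,numpy as np
from h import *
d=pickle.load(open('s2.pkl','rb'));s=d['top'];P=np.array([.5852,-.0372,.1225])
for z in(.235,.26):
  for uv in[(325.5,190),(325,168),(325,212.5)]:print(z,uv,atz(s,uv,z).round(4))
W=s['world_to_cam'];print('cam',-W[:3,:3].T@W[:3,3]); W=d['side']['world_to_cam'];print('side cam',-W[:3,:3].T@W[:3,3])
# check side calib on base/stop plate: stop plate & base corner & bolts
e=pickle.load(open('s0.pkl','rb'))['side']
print('base corner L near (side)',proj(e,[.5454,-.0433,.01]),'observed',(245+98/6,180+515/6))
print('sleeve hole2',proj(e,[.5852,-.0033,.0755]),'obs',(245+222/6,180+211/6),'hole3',proj(e,[.5834,.0366,.0755]),'obs',(245+206/6,180+164/6))
print('lug top edge',proj(e,[.586,-.063,.0975]),'obs',(245+245/6,180+225/6))
E
```

```text
0.235 (325.5, 190) [ 0.5885 -0.1353  0.235 ]
0.235 (325, 168) [ 0.6289 -0.1349  0.235 ]
0.235 (325, 212.5) [ 0.5476 -0.134   0.235 ]
0.26 (325.5, 190) [ 0.5849 -0.1325  0.26  ]
0.26 (325, 168) [ 0.6238 -0.1321  0.26  ]
0.26 (325, 212.5) [ 0.5455 -0.1312  0.26  ]
cam [ 0.49004564 -0.05757465  0.91941804]
side cam [ 0.51458188 -0.89285774  0.43452261]
base corner L near (side) [260.52415098 260.61576236] observed (261.3333333333333, 265.8333333333333)
sleeve hole2 [281.37919949 216.38445676] obs (282.0, 215.16666666666666) hole3 [278.65256691 208.3235781 ] obs (279.3333333333333, 207.33333333333334)
lug top edge [284.73079805 217.45302317] obs (285.8333333333333, 217.5)
```

Everything visible of the gripper sits about 25 mm higher than the reported z, while x and y agree. I'll find the height by touch only, in small steps. First I go down to a reading of 0.10 and correct y by +4 mm.

{"fn": "arm_command", "kwargs": {"commands": [11, 0, 4, 0, 0, 10, 0, 0, 0, 0, 0, 0, 0, 0, 0, 0, 0, 0, 0, 0]}}

```text
clock: 3.92
tool_pos: [0.5864, -0.0319, 0.1015]
orientation: [-63.6, 89.4, 27.6]
force: [-0.2, -0.6, -0.5]
opening: 0.0002
```

{"fn": "arm_command", "kwargs": {"commands": [3, 0, 0, 0, 0, 3, 0, 0, 0, 0, 3, 0, 0, 0, 0, 0, 0, 0, 0, 0]}}

```text
clock: 4.42
tool_pos: [0.5867, -0.0319, 0.0921]
orientation: [-64.2, 89.4, 27.1]
force: [1.0, 0.4, 0.1]
opening: 0.0006
```

{"fn": "arm_command", "kwargs": {"commands": [1.5, 0, 0, 0, 0, 1.5, 0, 0, 0, 0, 1, 0, 0, 0, 0]}}

```text
clock: 4.8
tool_pos: [0.5869, -0.0319, 0.0881]
orientation: [-64.8, 89.3, 26.4]
force: [0.8, -0.3, 0.4]
opening: 0.0004
```

{"fn": "arm_command", "kwargs": {"commands": [1.5, 0, 0, 0, 0, 1.5, 0, 0, 0, 0, 1, 0, 0, 0, 0]}}

```text
clock: 5.18
tool_pos: [0.587, -0.0318, 0.0839]
orientation: [-64.9, 89.3, 26.4]
force: [-0.4, -0.3, 0.8]
opening: 0.0003
```

{"fn": "arm_command", "kwargs": {"commands": [1.5, 1, 0, 0, 0, 1.5, 0, 0, 0, 0, 1, 0, 0, 0, 0]}}

```text
clock: 5.55
tool_pos: [0.5859, -0.0318, 0.0795]
orientation: [-64.9, 89.3, 26.4]
force: [0.2, 0.1, -0.5]
opening: 0.0003
```

{"fn": "arm_command", "kwargs": {"commands": [1.5, 0, 0, 0, 0, 1.5, 0, 0, 0, 0, 1, 0, 0, 0, 0]}}

```text
clock: 5.92
tool_pos: [0.586, -0.0318, 0.0753]
orientation: [-65.2, 89.3, 26.1]
force: [0.9, 0.0, 0.9]
opening: 0.0005
```

{"fn": "arm_command", "kwargs": {"commands": [1.5, 0, 0, 0, 0, 1.5, 0, 0, 0, 0, 1, 0, 0, 0, 0]}}

```text
clock: 6.3
tool_pos: [0.5861, -0.0318, 0.071]
orientation: [-65.0, 89.3, 26.2]
force: [-0.1, -0.8, -0.5]
opening: 0.0005
```

There is still no contact at 71, so the offset is real. I'll keep stepping down by touch.

{"fn": "arm_command", "kwargs": {"commands": [1.5, 0, 0, 0, 0, 1.5, 0, 0, 0, 0, 0, 0, 0, 0, 0]}}

```text
clock: 6.68
tool_pos: [0.5861, -0.0318, 0.0677]
orientation: [-65.0, 89.3, 26.3]
force: [0.2, 0.7, -0.3]
opening: 0.0002
```

```bash
python3 - <<'E'
from plant import *
import pickle,numpy as np
from h import *
o=get_obs();print(o['clock'],o['tool_pos'],o['force'])
d2={n:snapshot(n) for n in("side",)};pickle.dump(d2,open('s3.pkl','wb'))
for dz in(0,.02,.025,.03):print(dz,proj(d2['side'],o['tool_pos']+[0,-.021,dz]).round(1))
cv2.imwrite('pics/s3.png',cv2.resize(d2['side']['frame'][170:245,250:325],None,fx=8,fy=8,interpolation=cv2.INTER_CUBIC))
E
```

```text
6.675 [ 0.58605968 -0.03179441  0.06766749] [ 0.22937529  0.70147057 -0.31615245]
0 [284.3 231.6]
0.02 [284.2 220.6]
0.025 [284.2 217.9]
0.03 [284.2 215.1]
```

View pics/s3.png

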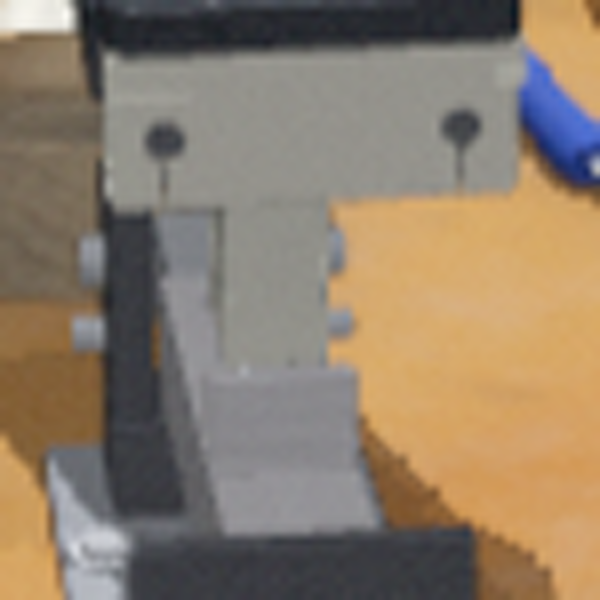

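The view shows the finger directly behind the lug, about 1.5 mm left of the lug centre. Its end at row ≈215 is about level with the lug top or already behind it. I'll continue down gently.

{"fn": "arm_command", "kwargs": {"commands": [1.5, 0, 0, 0, 0, 1.5, 0, 0, 0, 0, 0, 0, 0, 0, 0]}}

```text
clock: 7.1
tool_pos: [0.5862, -0.0317, 0.0646]
orientation: [-65.2, 89.3, 26.1]
force: [-0.8, 0.7, 0.1]
opening: 0.0005
```

{"fn": "arm_command", "kwargs": {"commands": [1.5, 0, 0, 0, 0, 1.5, 0, 0, 0, 0, 0, 0, 0, 0, 0]}}

```text
clock: 7.48
tool_pos: [0.5862, -0.0317, 0.0614]
orientation: [-65.3, 89.3, 26.0]
force: [-0.2, -0.6, -0.4]
opening: 0.0005
```

{"fn": "arm_command", "kwargs": {"commands": [1.2, 0, 0, 0, 0, 1.2, 0, 0, 0, 0, 0, 0, 0, 0, 0]}}

```text
clock: 7.85
tool_pos: [0.5864, -0.0318, 0.0593]
orientation: [-66.8, 89.3, 24.5]
force: [-1.1, -0.2, 2.5]
opening: 0.0001
```

{"fn": "arm_command", "kwargs": {"commands": [1, 0, 0, 0, 0, 0.5, 0, 0, 0, 0]}}

```text
clock: 8.1
tool_pos: [0.5865, -0.0318, 0.0582]
orientation: [-67.3, 89.3, 24.0]
force: [-1.8, 1.0, 4.9]
opening: 0.0004
```

{"fn": "arm_command", "kwargs": {"commands": [1, 0, 0, 0, 0, 0.5, 0, 0, 0, 0]}}

```text
clock: 8.35
tool_pos: [0.5865, -0.0318, 0.0569]
orientation: [-67.8, 89.3, 23.5]
force: [-2.5, 1.1, 3.6]
opening: 0.0005
```

The force is 3.6–5 N and the finger is still going down, which is spring-like, so this is the button and not the lug. The apex is at a reading of about 59.7, so flush should be near 54.

{"fn": "arm_command", "kwargs": {"commands": [1, 0, 0, 0, 0, 0.5, 0, 0, 0, 0]}}

```text
clock: 8.6
tool_pos: [0.5865, -0.0318, 0.0555]
orientation: [-68.2, 89.3, 23.1]
force: [-2.4, 1.4, 5.9]
opening: 0.0002
```

{"fn": "arm_command", "kwargs": {"commands": [1, 0, 0, 0, 0, 0.5, 0, 0, 0, 0]}}

```text
clock: 8.85
tool_pos: [0.5866, -0.0318, 0.0546]
orientation: [-69.3, 89.3, 22.0]
force: [-4.2, 0.8, 10.9]
opening: 0.0004
```

The force jumped to 10.9 N, so the finger is on the sleeve top and the button is flush. Now I'll push toward the lug with small steps while holding it down.

{"fn": "arm_command", "kwargs": {"commands": [0.4, 0, -1, 0, 0, 0.4, 0, -1, 0, 0]}}

```text
clock: 9.1
tool_pos: [0.5866, -0.0322, 0.0546]
orientation: [-63.0, 89.2, 28.3]
force: [-4.6, 7.0, 9.2]
opening: 0.0005
```

{"fn": "arm_command", "kwargs": {"commands": [0.4, 0, -1, 0, 0, 0.4, 0, -1, 0, 0]}}

```text
clock: 9.35
tool_pos: [0.5866, -0.0322, 0.0546]
orientation: [-56.7, 89.1, 34.6]
force: [-4.4, 6.4, 9.3]
opening: 0.0003
```

{"fn": "arm_command", "kwargs": {"commands": [0.5, 0.3, -1.6, 0, 0, 0.5, 0.3, -1.6, 0, 0]}}

```text
clock: 9.6
tool_pos: [0.5869, -0.0327, 0.0547]
orientation: [-53.2, 88.9, 38.1]
force: [-3.9, 6.0, 8.3]
opening: 0.0007
```

{"fn": "arm_command", "kwargs": {"commands": [0.5, 0, -2, 0, 0, 0.5, 0, -2, 0, 0]}}

```text
clock: 9.85
tool_pos: [0.5883, -0.0347, 0.0547]
orientation: [-53.6, 88.6, 37.8]
force: [-2.1, 4.6, 6.7]
opening: 0.0003
```

{"fn": "arm_command", "kwargs": {"commands": [0.8, 1, -1, 0, 0, 0.8, 1, -1, 0, 0]}}

```text
clock: 10.1
tool_pos: [0.5885, -0.035, 0.0547]
orientation: [-55.9, 88.4, 35.5]
force: [-2.8, 4.8, 9.9]
opening: 0.0004
```

{"fn": "arm_command", "kwargs": {"commands": [0.8, 0.3, -1.5, 0, 0, 0.8, 0.3, -1.5, 0, 0]}}

```text
clock: 10.35
tool_pos: [0.5889, -0.0366, 0.0546]
orientation: [-56.3, 88.2, 35.2]
force: [-4.5, 4.9, 10.4]
opening: 0.0003
```

{"fn": "arm_command", "kwargs": {"commands": [0.7, 0.8, -2, 0, 0, 0.7, 0.8, -2, 0, 0]}}

```text
clock: 10.6
tool_pos: [0.5897, -0.0389, 0.0547]
orientation: [-58.1, 87.9, 33.4]
force: [-1.3, 6.5, 7.8]
opening: 0.0005
```

{"fn": "arm_command", "kwargs": {"commands": [0.7, 0.5, -2, 0, 0, 0.7, 0.5, -2, 0, 0]}}

```text
clock: 10.85
tool_pos: [0.5906, -0.0402, 0.0546]
orientation: [-57.5, 87.6, 34.1]
force: [-3.3, 6.6, 10.5]
opening: 0.0002
```

{"fn": "arm_command", "kwargs": {"commands": [0.7, 1.8, -1.5, 0, 0, 0.7, 1.8, -1.5, 0, 0]}}

```text
clock: 11.1
tool_pos: [0.5906, -0.0407, 0.0549]
orientation: [-59.3, 87.2, 32.3]
force: [0.0, 4.5, 5.8]
opening: 0.0006
```

```bash
python3 - <<'E'
from plant import *
import pickle,numpy as np
from h import *
o=get_obs();print(o['clock'],o['tool_pos'],o['orientation'],o['force'],o['joint_pos'].round(2))
d2={n:snapshot(n) for n in("side","top")};pickle.dump(d2,open('s4.pkl','wb'))
g=lambda s,r0,r1,c:s['frame'][r0:r1,c].mean(1).round().astype(int).tolist()
e=pickle.load(open('s0.pkl','rb'))
for s in(e,pickle.load(open('s3.pkl','rb')),d2):print('side col 290 rows 225-280',g(s['side'],225,250,290),g(s['side'],262,280,290))
for s in(e,d2):print('top row 196-208 mean, cols 285-310',s['top']['frame'][210:216,290:308].mean((0,2)).round().astype(int).tolist())
cv2.imwrite('pics/s4.png',cv2.resize(d2['side']['frame'][170:280,245:325],None,fx=5.4,fy=5.4,interpolation=cv2.INTER_CUBIC))
E
```

```text
11.1 [ 0.59062561 -0.04074261  0.05485338] [-59.30801622  87.17624946  32.34431953] [0.04763236 4.49844959 5.79663237] [  14.33   19.22  -22.15   -1.21  -45.95 -101.85]
side col 290 rows 225-280 [147, 147, 154, 196, 234, 233, 234, 233, 232, 232, 221, 174, 106, 75, 69, 67, 67, 67, 65, 68, 63, 70, 68, 67, 64] [64, 68, 66, 64, 64, 64, 68, 68, 76, 85, 87, 87, 91, 89, 91, 89, 85, 88]
side col 290 rows 225-280 [137, 137, 137, 141, 148, 149, 149, 149, 149, 148, 141, 111, 65, 66, 60, 60, 61, 60, 61, 58, 64, 62, 59, 59, 60] [58, 55, 61, 57, 56, 60, 56, 60, 77, 88, 89, 89, 90, 91, 93, 92, 93, 89]
side col 290 rows 225-280 [137, 136, 141, 140, 137, 149, 150, 151, 151, 148, 148, 137, 95, 66, 64, 62, 61, 62, 63, 62, 62, 62, 64, 63, 61] [61, 61, 57, 61, 59, 59, 58, 56, 59, 76, 88, 92, 92, 95, 94, 93, 92, 89]
top row 196-208 mean, cols 285-310 [100, 100, 93, 80, 71, 70, 71, 70, 67, 66, 75, 84, 94, 105, 111, 112, 113, 112]
top row 196-208 mean, cols 285-310 [92, 99, 105, 112, 115, 118, 125, 128, 125, 130, 141, 150, 146, 133, 118, 116, 123, 125]
```

View pics/s4.png

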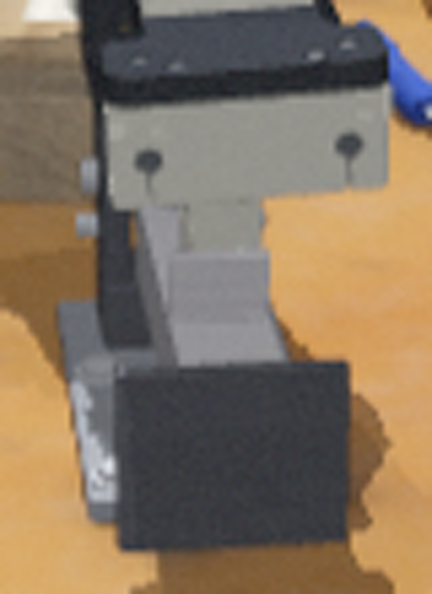

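The stop plate has moved down about 0.9 px, so the sleeve is about 3–4 mm out and the finger is on the lug with the button flush. I'll keep pushing.

{"fn": "arm_command", "kwargs": {"commands": [0.6, 1, -2.3, 0, 0, 0.6, 1, -2.3, 0, 0]}}

```text
clock: 11.45
tool_pos: [0.5914, -0.0435, 0.0548]
orientation: [-60.4, 86.9, 31.3]
force: [-1.5, 4.3, 7.3]
opening: 0.0001
```

{"fn": "arm_command", "kwargs": {"commands": [0.5, 1, -2.3, 0, 0, 0.5, 1, -2.3, 0, 0]}}

```text
clock: 11.7
tool_pos: [0.5918, -0.0453, 0.0548]
orientation: [-59.9, 86.5, 31.9]
force: [-3.1, 9.9, 8.0]
opening: 0.0004
```

{"fn": "arm_command", "kwargs": {"commands": [0.5, 1.5, -2.6, 0, 0, 0.5, 1.5, -2.6, 0, 0]}}

```text
clock: 11.95
tool_pos: [0.592, -0.0463, 0.0548]
orientation: [-59.2, 86.1, 32.6]
force: [-1.6, 11.4, 7.8]
opening: 0.0002
```

{"fn": "arm_command", "kwargs": {"commands": [0.4, 1.5, -2.6, 0, 0, 0.4, 1.5, -2.6, 0, 0]}}

```text
clock: 12.2
tool_pos: [0.5922, -0.0481, 0.0549]
orientation: [-59.4, 85.6, 32.5]
force: [0.7, 5.8, 4.6]
opening: 0.0005
```

{"fn": "arm_command", "kwargs": {"commands": [0.3, 1.2, -2.6, 0, 0, 0.3, 1.2, -2.6, 0, 0]}}

```text
clock: 12.45
tool_pos: [0.5926, -0.051, 0.055]
orientation: [-59.8, 85.3, 32.1]
force: [-1.6, 5.4, 6.2]
opening: 0.0005
```

```bash
cat > plate.py <<'E'
import pickle,sys,numpy as np
from plant import *
from h import *
from scipy.optimize import minimize_scalar
e=pickle.load(open('s3.pkl','rb'))['side'];d=snapshot('side');pickle.dump({'side':d},open('last.pkl','wb'))
o=get_obs();print(o['clock'],o['tool_pos'],o['orientation'],o['force'])
def edge(s,c,r0,r1):  # sub-pixel row of strongest gradient
    p=cv2.GaussianBlur(s['frame'],(0,0),1).mean(2)[r0:r1,c].mean(1);g=np.abs(np.diff(p));i=g.argmax();i=min(max(i,1),len(g)-2)
    a,b,q=g[i-1:i+2];return r0+i+.5+.5*(a-q)/(a-2*b+q)
for nm,c,r0,r1,z in(('bot',slice(275,300),263,300,.0475),('top',slice(285,294),231,262,.088)):
    a=edge(e,c,r0,r1);b=edge(d,c,r0,r1)
    y0=minimize_scalar(lambda y:(proj(e,[.586,y,z])[1]-a)**2,bounds=(-.2,0),method='bounded').x
    y1=minimize_scalar(lambda y:(proj(d,[.586,y,z])[1]-b)**2,bounds=(-.2,0),method='bounded').x
    # height-independent: slide at the ray with plate y0 nominal -.099
    sc=(proj(e,[.586,-.109,z])[1]-proj(e,[.586,-.099,z])[1])/10
    print(nm,round(a,2),round(b,2),'slide mm ~',round((b-a)/sc,1))
E
python3 plate.py
```

```text
12.5 [ 0.59253183 -0.05120328  0.05503835] [-59.88658704  85.31394427  32.05658251] [-0.7118239   2.70810063  5.1231654 ]
bot 280.44 288.45 slide mm ~ 29.5
top 236.2 238.74 slide mm ~ 10.1
```

The sleeve is about 10 mm out at a 3–5 N push, so the button is under the wall. I'll ease off the downward press and slide on.

{"fn": "arm_command", "kwargs": {"commands": [-0.8, 1, -2.5, 0, 0, -0.8, 1, -2.5, 0, 0, 0, 0.5, -2.5, 0, 0]}}

```text
clock: 12.88
tool_pos: [0.5925, -0.0557, 0.0555]
orientation: [-59.2, 85.0, 32.7]
force: [-1.3, 5.5, 4.8]
opening: 0.0002
```

```bash
python3 plate.py
```

```text
12.925 [ 0.59247308 -0.05600617  0.05557374] [-59.35348692  84.99304874  32.61050748] [-0.26188333  2.48146518  1.50949123]
bot 280.44 289.87 slide mm ~ 34.8
top 236.2 239.97 slide mm ~ 15.0
```

{"fn": "arm_command", "kwargs": {"commands": [-0.5, 0.5, -2.5, 0, 0, 0, 0.5, -2.5, 0, 0, 0, 0.5, -2.5, 0, 0, 0, 0.5, -2.5, 0, 0, 0, 0.5, -2.5, 0, 0]}}

```text
clock: 13.55
tool_pos: [0.593, -0.0652, 0.0556]
orientation: [-58.9, 84.6, 33.1]
force: [-0.5, 6.3, 4.6]
opening: 0.0006
```

```bash
python3 plate.py; python3 - <<'E'
import pickle
from h import *
for f in('s0','s3','s4','last'):
    s=pickle.load(open(f+'.pkl','rb'))['side'];p=cv2.GaussianBlur(s['frame'],(0,0),1).mean(2)[231:255,285:294].mean(1);g=-np.diff(p);i=g.argmax();a,b,q=g[i-1:i+2];r=231+i+.5+.5*(a-q)/(a-2*b+q)
    ys=np.linspace(-.16,-.08,161);rows=[proj(s,[.586,y,.088])[1] for y in ys];print(f,round(r,2),'plate y mm',round(np.interp(r,rows[::1],ys)*1e3,1))
E
```

```text
13.6 [ 0.59290055 -0.06552262  0.05559323] [-58.93841562  84.63409742  33.06708259] [0.07290582 1.68450767 2.19274827]
bot 280.44 292.99 slide mm ~ 46.3
top 236.2 242.59 slide mm ~ 25.4
s0 236.33 plate y mm -80.0
s3 236.2 plate y mm -80.0
s4 236.79 plate y mm -80.0
last 242.59 plate y mm -80.0
```

{"fn": "arm_command", "kwargs": {"commands": [0, 0.8, -2.5, 0, 0, 0, 0.8, -2.5, 0, 0, 0, 0.5, -2.3, 0, 0, 0, 0.5, -2, 0, 0]}}

```text
clock: 14.1
tool_pos: [0.5933, -0.0731, 0.0556]
orientation: [-59.5, 84.3, 32.6]
force: [-0.5, 5.0, 2.8]
opening: 0.0004
```

```bash
python3 plate.py
```

```text
14.15 [ 0.59312796 -0.07347238  0.05554739] [-59.52730046  84.34259456  32.52133165] [0.68161936 0.15094122 0.64666654]
bot 280.44 295.96 slide mm ~ 57.2
top 236.2 244.79 slide mm ~ 34.1
```

About 6 mm remains, so I'm switching to smaller steps.

{"fn": "arm_command", "kwargs": {"commands": [0, 0.3, -1.8, 0, 0, 0, 0.3, -1.8, 0, 0, 0, 0.3, -1.5, 0, 0]}}

```text
clock: 14.52
tool_pos: [0.5926, -0.0795, 0.055]
orientation: [-59.9, 84.4, 32.2]
force: [0.9, 1.7, 2.7]
opening: 0.0003
```

{"fn": "arm_command", "kwargs": {"commands": [0, 0.2, -1.5, 0, 0, 0, 0.2, -1.5, 0, 0]}}

```text
clock: 14.78
tool_pos: [0.5926, -0.0817, 0.055]
orientation: [-59.5, 84.3, 32.6]
force: [-0.8, 10.3, 3.8]
opening: 0.0001
```

{"fn": "arm_command", "kwargs": {"commands": [0, 0.2, -1.5, 0, 0]}}

```text
clock: 14.9
tool_pos: [0.5927, -0.0819, 0.055]
orientation: [-58.8, 84.2, 33.2]
force: [-1.2, 11.4, 4.7]
opening: 0.0004
```

The sleeve stopped dead at y −81.9 with an 11 N push, moving only 0.2 mm in the last row. I'll back off a little and check.

{"fn": "arm_command", "kwargs": {"commands": [-0.5, 0, 1.5, 0, 0, -2, 0, 1.5, 0, 0, -3, 0, 0, 0, 0]}}

```text
clock: 15.28
tool_pos: [0.5904, -0.0795, 0.0598]
orientation: [-58.0, 84.4, 34.0]
force: [-0.1, -0.8, -0.6]
opening: 0.0005
```

```bash
python3 plate.py
```

```text
15.325 [ 0.59069749 -0.07957854  0.06026637] [-58.22188345  84.32662261  33.77560891] [-0.09012567 -0.32302167  0.7663705 ]
bot 280.44 297.8 slide mm ~ 64.0
top 236.2 247.1 slide mm ~ 43.3
```

{"fn": "arm_command", "kwargs": {"commands": [-6, 0, 0.8, 0, 0, -8, 0, 0.8, 0, 0, -10, 0, 0.8, 0, 0, -15, 0, 1, 0, 0, -25, 0, 2, 0, 0]}}

```text
clock: 15.95
tool_pos: [0.5838, -0.0782, 0.1268]
orientation: [-57.5, 84.5, 34.4]
force: [-0.3, -0.3, 0.3]
opening: 0.0006
```

{"fn": "arm_command", "kwargs": {"commands": [-50, 40, 0, 0, 0, -50, 50, 0, 0, 0, 0, 55, 0, 0, 0, 0, 30, 0, 0, 0, 0, 0, 0, 0, 0]}}

```text
clock: 16.58
tool_pos: [0.4063, -0.0893, 0.2144]
orientation: [-60.6, 83.9, 31.4]
force: [1.5, -0.9, 0.2]
opening: 0.0003
```

```bash
python3 plate.py; python3 - <<'E'
from plant import *
from h import *
import pickle
t=snapshot('top');s=snapshot('side');pickle.dump({'top':t,'side':s},open('s9.pkl','wb'))
A=cv2.resize(t['frame'][140:265,200:330],None,fx=4.4,fy=4.4,interpolation=cv2.INTER_CUBIC)
B=cv2.resize(s['frame'][180:290,245:300],None,fx=5,fy=5,interpolation=cv2.INTER_CUBIC)
im=np.zeros((550,A.shape[1]+B.shape[1],3),np.uint8);im[:550,:A.shape[1]]=A[:550];im[:B.shape[0],A.shape[1]:]=B
cv2.imwrite('pics/fin.png',im[:, :800])
E
```

```text
16.625 [ 0.40740241 -0.08921345  0.21450672] [-60.72409406  83.93667262  31.29420363] [ 0.27357259 -0.29858119 -0.57169794]
bot 280.44 292.65 slide mm ~ 45.1
top 236.2 247.19 slide mm ~ 43.7
```

View pics/fin.png

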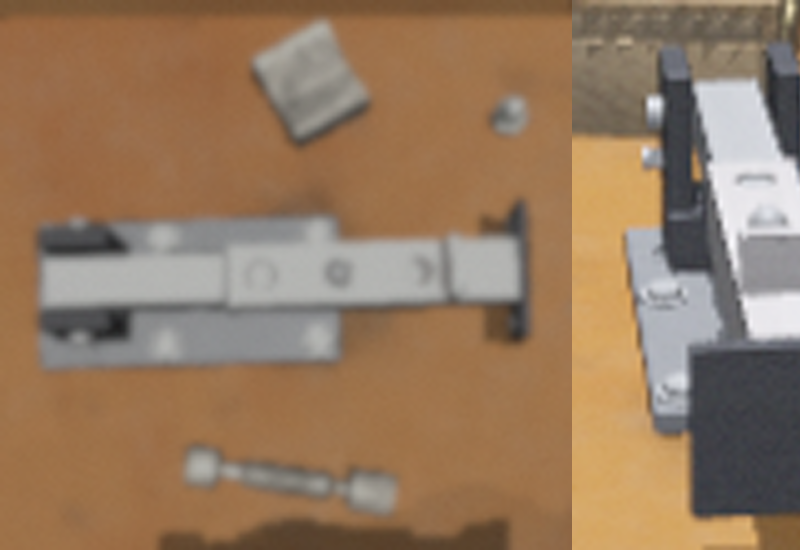

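The button stands up in the middle hole: a dark ring at (338,273) in the top crop and the dome at (768,215) in the side crop. The bystanders haven't moved and the arm is clear, so I'm handing in.

```bash
python3 -c "
from plant import *
print(close_job())"
```

```text
the job is handed in; nothing more can be done
None
```

I handed the job in at about 16.8 s of the 61 s allowed. The sleeve is out at the next hole, and the last pictures show the snap button standing up in it. `close_job()` gives no verdict.

- **Pressing and sliding:** I felt for the button with the closed fingers, touching its dome at a reading of about 59.7 mm and the sleeve's top at 54.6 mm. I then slid the sleeve outward with small pushes on the lug. The largest single force component I saw after any move was about 11 N, against the 30 N limit.
- **Stopping:** The sleeve stopped dead, moving only 0.2 mm under an 11 N push. I then backed off and lifted clear.
- **Last checks:** In the side and top pictures the button is up in the middle hole. The V-block, bolt and plug gauge look unmoved by eye; I did not re-measure them. The arm is clear and reads about zero force.

Checks that disagreed:
- **Height reading:** The reported tool height was about 25 mm lower than the cameras showed, so I relied on touch for height.
- **Sleeve travel:** A rough estimate from the stop plate's top edge gave 43.7 mm instead of 40 mm. I think it reads high because it ignores the plate coming closer to the camera. The same estimate from the plate's bottom edge was thrown off by shadow, so I ignored it.
- **Tool drift:** The tool tilted about 6° and drifted about 7 mm sideways while pushing. It still held the button and the lug.

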